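# Clamp the pipe with the saddle that fits

### The arm

A 6-joint arm with a two-finger parallel gripper is mounted at the origin on the work surface. World frame = base frame: x ahead of the robot, y to its left, z up, the work surface at z = 0. Lengths are in m, angles in rad, forces in N, time in s.
With the tool pointing down it reaches from about 0.425 to 0.925 m from the base axis. Payload 12.5 kg.
Tool frame: the origin (TCP) lies on the centre line of the jaws, within the pads' length; the fingertips stand 11 mm ahead of it and the grasp point (between the pads) lies 8 mm behind it; z points along the fingers, y is the line along which they close (so a half turn about z gives the same grasp; the last joint's range is limited). The gripper opens to 85 mm and grips with 20 to 120 N. Pads are 22 mm wide; open, the fingers measure 114 mm over their backs; the gripper's body (76 mm by 85 mm) begins 54 mm behind the grasp point. The pads swing forward as they close: fully open they stand 13 mm farther back than shut.
Start: joints at [-0.106, 0.491, 1.559, -0, 1.092, -0.106], TCP at [0.625, 0, 0.242] pointing down, gripper open.
Joint ranges: [-3.1, 3.1], [-0.84, 2.19], [0.05, 2.79], [-1.13, 4.28], [0.06, 2.93], [-2.69, 2.69]. Speed limits (rad/s): [2.22, 2.22, 2.79, 3.14, 3.14, 3.14].

### API

Orientations are given as a 3x3 rotation matrix whose columns are the frame's x, y, z axes.
In Python, from workcell import status, get_image, hand_in gives the robot as it stands.
- The arm moves only by the tool arm_command, never from a script. Its arguments are lists of equal length, an entry for each row: "jaw": the closure, from -1 (fully open) to 1 (shut), so that 0 is half open; "dp": the shift along the tool's x, y, z in m, a list of three; "spin": the turn about the tool's z in rad. A call has 1 to 10 rows; each row shifts and turns the commanded pose from where the row before left it, along the tool's axes as they then stand; what a row does not reach is not made up. A row lasts 1/12 s, in which the tool goes at most 41.7 mm and 7.16 degrees, less where a joint would pass 70% of its speed; a pose out of reach is approached as far as the arm can. A call with a gripper value outside its range is refused whole. The fingers move at their own pace and stop on an object; the grip force is fixed at half the most. Time passes only in rows, so rows that do not move let the fingers close. It gives the time, the measured TCP pose, the force, the opening and the grip force at its end, in the units of the state.
- status.get_state(): the state, without advancing time (a new reading comes with each control period).
- get_image(name): name is "scene" or "side" or "wrist"; returns a dict with "frame" (480x640x3 uint8, blue, green, red), "intrinsics" (3x3 intrinsics, pixels), "camera_from_world" (4x4, takes a point from world to camera coordinates). Camera axes: x right, y up, looking along -z (the intrinsics and any distortion apply to the point x, -y, -z); pixel columns grow to the right and rows downward; lengths in m; the calibration is good to about 2 mm. A picture is of the moment at which its call begins. There is no depth.
- hand_in(): hands the job in; it is judged then, once.
The state is a dict: "time_s": time; "joint_pos": joint angles; "joint_vel": joint speeds; "tau": joint torques, N m; "tcp_pos": TCP position; "tool_rot": TCP orientation; "ft_force": force on the tool from outside, world axes, zero at the start; "torque": the same for the moment, N m; "opening": opening from 0.0 (shut) to 1.0 (fully open); "grip_force": force on a finger pad.
Only numpy, scipy, OpenCV 4.12 (cv2) and the standard library are available. Lean on these libraries where they do the work, as an engineer would, in place of code of your own. Each camera call takes 0.05 s, during which the arm holds its last target. There are 200 camera calls.

### The job

Pick out the one blue saddle that fits the white pipe on the sloping stand and set it down squarely over the pipe, tab upwards, against the yellow stops, so that the hole in its long flange lines up with the hole in the stand. Then take the orange-handled locking pin from its wooden block, push it fully home through both holes and let go. Leave the other saddles and fittings where they lie.

Things in the scene. Friction and masses are not known exactly. Their poses are not given: they have to be found in the camera images.
- bed: fixed grey bed of the pipe stand, 120 (x) x 150 (y -65 to +85) x 40 mm thick, sloping 0.45 rad (26 deg). Origin: in its top face on the pipe's axis, where the saddle's middle belongs. x points up the slope along the pipe, y across, z square out of the bed. It stands on low legs; its yaw varies
- pipe (a point): top of the white pipe (50 mm outside diameter, fixed in the bed) straight above the bed's origin. The pipe runs along the bed's x from -95 to +185 mm, half sunk: 25 mm stands above the bed's top face
- stops (a point): midway between the two yellow stops, on their up-slope face (x = -30 mm of the bed's frame), in the bed's top face. They are 9 mm high, at y = +43 to +77 and -34 to -54 mm; a saddle resting against them is centred at x = 0
- bed_hole (a point): centre, in the bed's top face, of the 17 mm hole that runs square through the 40 mm thick bed, at x = 0, y = +54 mm of the bed's frame (same axes as the bed)
- saddle40_mid (a point): blue saddle for 40 mm pipe, loose, on its flanges. Point: on the arch's mid-plane, half-way up (36.8 mm). z up, x along the arch (60 mm long), y to the long flange. Arch inside 43 mm, wall 6. Grip tab on top: 50 (x) x 16 mm (y), 27.5 to 73.5 mm high. Flanges 10 mm thick: long one to y +67 with 18 mm hole at y +49.0, x 0; short one to y -46. 0.25 kg
- saddle50_mid (a point): blue saddle for 50 mm pipe, loose, on its flanges. Point: on the arch's mid-plane, half-way up (39.2 mm). z up, x along the arch (60 mm long), y to the long flange. Arch inside 53 mm, wall 6. Grip tab on top: 50 (x) x 16 mm (y), 32.5 to 78.5 mm high. Flanges 10 mm thick: long one to y +72 with 18 mm hole at y +54.0, x 0; short one to y -50. 0.25 kg
- saddle63_mid (a point): blue saddle for 63 mm pipe, loose, on its flanges. Point: on the arch's mid-plane, half-way up (42.5 mm). z up, x along the arch (60 mm long), y to the long flange. Arch inside 66 mm, wall 6. Grip tab on top: 50 (x) x 16 mm (y), 39.0 to 85.0 mm high. Flanges 10 mm thick: long one to y +78 with 18 mm hole at y +60.5, x 0; short one to y -57. 0.25 kg
- pin_mid (a point): locking pin, loose, 100 mm long, upright in a wooden block; point on its axis half-way up, at the underside of the collar, which rests on the block. z points to the handle. Below: steel shank 14 mm diameter, 50 mm long, tapered foot. Above: collar 26 mm diameter, 5 mm thick, then an orange round handle 22 mm diameter, 45 mm long. 0.12 kg
- pin_block: fixed wooden block 70 x 70 x 60 mm high that holds the pin in an 18 mm hole at its centre; origin at the centre of its underside
- elbow: bystander: galvanised steel pipe elbow lying flat, legs 57 mm long along its x and y, 46 mm high; origin at the corner, on the bench
- coupling: bystander: white plastic coupling standing on end, 64 mm diameter, 50 mm high; origin at the centre of its underside
- cutter: bystander: orange-handled pipe cutter lying flat, about 215 mm long along x (from -140 to +75 mm), 18 mm high; origin at its pivot, on the bench
Not all that is in view belongs to the job. Leave any black or red look-alike of the part that bears saddle50_mid alone.

How it is judged:
By the outcome, as a careful person would: the job done as asked, in the order asked, and still so for the second after the job is handed in, with the robot touching nothing.
It also fails if it takes over 72 s, if anything falls off the work surface, if the arm or the gripper's body presses on something with over 40 N, if the wrist force passes 120 N, or if a joint passes its speed limit or range.

## Working session

There is one attempt and no reset: what is moved stays moved. The work goes in short steps, Python scripts to look and compute and a tool call to move; the robot and the scene stay as the last step left them, time stands still between calls to the robot, and variables do not carry over. Pictures are saved under pics/ and viewed, at most 10 in all, crops included, and the job is handed in when it is done.

Besides the shell and the picture viewer there is one more tool, called after "Emit:" by a JSON object that holds its "fn" and its "kwargs". arm_command: Moves the arm, as the interface text tells. Its arguments: {"type":"object","properties":{"jaw":{"type":"array","items":{"type":"number"}},"dp":{"type":"array","items":{"type":"array","items":{"type":"number"}}},"spin":{"type":"array","items":{"type":"number"}}},"required":["jaw","dp","spin"]}

```bash
ls; mkdir -p pics
python3 - <<'E'
from workcell import status,get_image
import cv2,numpy as np,pickle
for n in("scene","side","wrist"):
    d=get_image(n); cv2.imwrite(f"pics/{n}0.png",d["frame"]); pickle.dump(d,open(f"pics/{n}0.pkl","wb"))
    T=np.linalg.inv(d["camera_from_world"]); print(n,T.round(3).tolist(),d["intrinsics"].tolist() if hasattr(d["intrinsics"],'tolist') else d["intrinsics"],d.keys())
print(status.get_state())
E
```

```text
pics
scene [[0.763, -0.342, 0.549, 1.36], [0.646, 0.431, -0.63, -0.928], [-0.021, 0.835, 0.55, 0.896], [0.0, 0.0, 0.0, 1.0]] [[511.41995155756905, 0.0, 317.7270283029447], [0.0, 511.41995155756905, 242.0063806861561], [0.0, 0.0, 1.0]] dict_keys(['frame', 'intrinsics', 'camera_from_world'])
side [[0.804, 0.289, -0.519, -0.217], [-0.594, 0.383, -0.707, -1.055], [-0.005, 0.878, 0.479, 0.815], [0.0, 0.0, 0.0, 1.0]] [[587.0618262711955, 0.0, 309.447666640714], [0.0, 587.0618262711955, 238.24781362091508], [0.0, 0.0, 1.0]] dict_keys(['frame', 'intrinsics', 'camera_from_world'])
wrist [[1.0, 0.001, 0.001, 0.626], [-0.001, 0.953, 0.304, 0.077], [-0.001, -0.304, 0.953, 0.373], [0.0, 0.0, 0.0, 1.0]] [[356.0779134140233, 0.0, 319.85947466069945], [0.0, 356.0779134140233, 234.18332155589798], [0.0, 0.0, 1.0]] dict_keys(['frame', 'intrinsics', 'camera_from_world'])
{'time_s': 0.15, 'joint_pos': array([-1.05578714e-01,  4.91438531e-01,  1.55933159e+00,  1.13745942e-05,
        1.09169448e+00, -1.05604326e-01]), 'joint_vel': array([ 0.00056635, -0.00304144, -0.00096259, -0.00049478,  0.00018088,
        0.00033357]), 'tau': array([ 2.22927323e-03, -6.18710160e+01, -2.61691117e+01, -6.12520193e-05,
        3.21192107e-03,  1.30420885e-04]), 'tcp_pos': array([6.24838191e-01, 5.56529167e-05, 2.41843520e-01]), 'tool_rot': array([[-2.03201834e-05,  9.99999625e-01, -8.66026219e-04],
       [ 9.99999995e-01,  2.04084612e-05,  1.01925631e-04],
       [ 1.01943267e-04, -8.66024143e-04, -9.99999620e-01]]), 'ft_force': array([0.48723956, 0.11219791, 0.43293954]), 'torque': array([-0.01997359, -0.03525144,  0.02234783]), 'grip_force': 0.0, 'opening': 0.9985540749612432}
```

View pics/scene0.png

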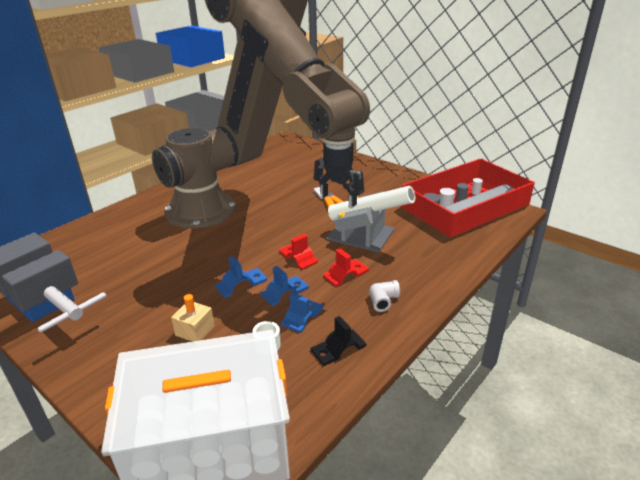

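View pics/side0.png

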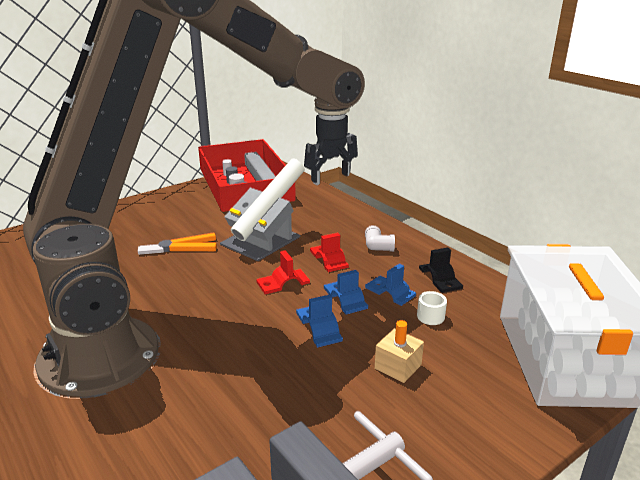

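The scene picture shows blue saddles near (236,272), (285,280) and (303,308), the pin at (190,303) and the stand at (360,220). The side picture shows the same saddles near (320,310), (350,282) and (398,280), the pin at (401,330), and the yellow stops at (235,211) and (261,222).

```bash
cat > h.py <<'E'
import numpy as np,cv2,pickle
from workcell import status,get_image
def snap(n,tag):
    d=get_image(n); cv2.imwrite(f"pics/{tag}.png",d["frame"]); pickle.dump(d,open(f"pics/{tag}.pkl","wb")); return d
def load(tag): return pickle.load(open(f"pics/{tag}.pkl","rb"))
def ray(d,u,v):
    T=np.linalg.inv(d["camera_from_world"]);K=np.array(d["intrinsics"])
    c=np.array([(u-K[0,2])/K[0,0],-(v-K[1,2])/K[1,1],-1]); return T[:3,3],T[:3,:3]@c
def onz(d,u,v,z):
    o,r=ray(d,u,v); return (o+r*(z-o[2])/r[2]).round(4)
def tri(*obs):
    A=np.zeros((3,3));b=np.zeros(3)
    for d,u,v in obs:
        o,r=ray(d,u,v);r=r/np.linalg.norm(r);P=np.eye(3)-np.outer(r,r);A+=P;b+=P@o
    return np.linalg.solve(A,b).round(4)
def proj(d,p):
    p=np.atleast_2d(p);c=(np.c_[p,np.ones(len(p))]@np.array(d["camera_from_world"]).T)[:,:3]
    K=np.array(d["intrinsics"]);return np.c_[K[0,0]*c[:,0]/-c[:,2]+K[0,2],K[1,1]*c[:,1]/c[:,2]+K[1,2]]
E
python3 - <<'E'
from h import *
s,t,w=load("scene0"),load("side0"),load("wrist0")
for n,a,b in(("A",(235,265),(319,302)),("B",(283,272),(348,276)),("C",(301,300),(398,270)),("pin",(189,298),(401,325)),("pipeup",(410,195),(295,168)),("pipelo",(335,207),(240,234))):
    p=tri((s,*a),(t,*b)); print(n,p,proj(s,p)-a,proj(t,p)-b)
print(onz(t,235,211,.1),onz(t,261,222,.1))
E
```

```text
A [ 0.4298 -0.2105  0.071 ] [[ 0.38162904 -0.97972258]] [[0.65636028 1.19826762]]
B [ 0.5564 -0.154   0.0671] [[-0.29611318  0.73050469]] [[-0.43678818 -0.79722932]]
C [ 0.6704 -0.2072  0.0657] [[-0.00836567  0.04907679]] [[-0.03978566 -0.04681757]]
pin [ 0.4842 -0.4054  0.1042] [[ 0.09117715 -0.171686  ]] [[0.11103674 0.22244165]]
pipeup [0.6935 0.2544 0.1771] [[-0.0598404   0.15325567]] [[-0.07350249 -0.16805805]]
pipelo [0.4591 0.1896 0.0731] [[-0.86504962  2.98622671]] [[-1.45387099 -3.43738214]]
[0.4859 0.2513 0.1   ] [0.5076 0.1507 0.1   ]
```

View pics/wrist0.png

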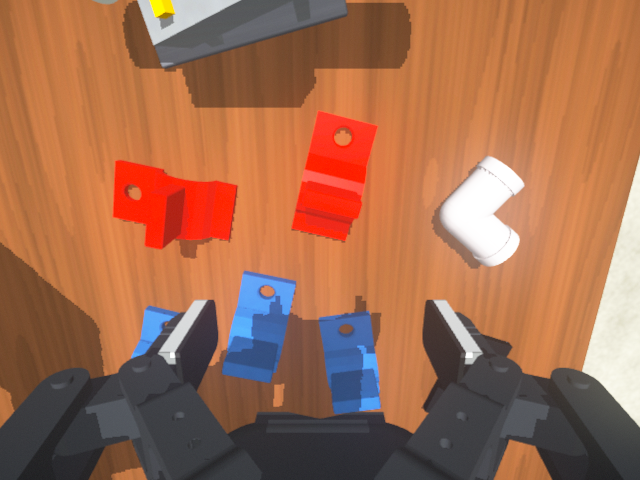

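The wrist view shows the three blue saddles, partly hidden at (175,335), (260,325) and (350,365), with the stand's stop at (160,8). I'll move back over the saddles.

Emit:
{"fn": "arm_command", "kwargs": {"jaw": [-1, -1, -1, -1, -1, -1, -1, -1, -1, -1], "dp": [[-0.034, -0.009, -0.006], [-0.034, -0.009, -0.006], [-0.034, -0.009, -0.006], [-0.034, -0.009, -0.006], [-0.034, -0.009, -0.006], [-0.034, -0.009, -0.006], [-0.034, -0.009, -0.006], [-0.034, -0.009, -0.006], [0, 0, 0], [0, 0, 0]], "spin": [0, 0, 0, 0, 0, 0, 0, 0, 0, 0]}}

```text
time_s: 0.98
tcp_pos: [0.5524, -0.2736, 0.2902]
tool_rot: [[0.003, 1.0, 0.0], [1.0, -0.003, 0.0], [0.0, 0.0, -1.0]]
ft_force: [-0.0, 1.0, -0.2]
opening: 1.002
grip_force: 0.0
```

Run:
```python
from h import *
d=snap("wrist","w1"); print(status.get_state()["tcp_pos"],status.get_state()["time_s"])
```

```text
[ 0.55268207 -0.27230133  0.28999866] 1.0333
```

View pics/w1.png

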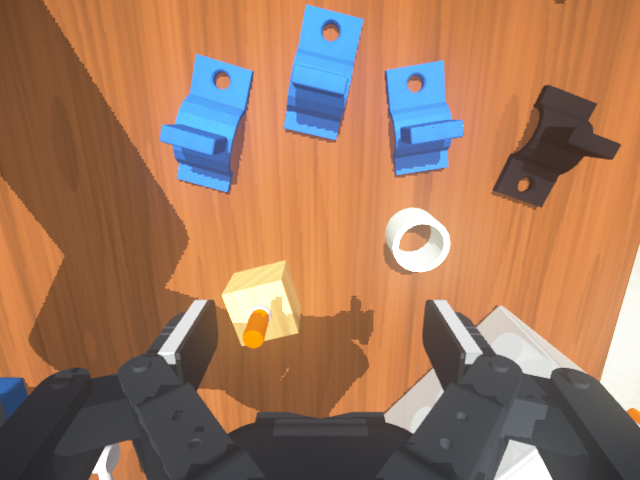

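The wrist picture shows three blue saddles with holes at A (222,79), B (331,30) and C (416,83). The pin handle top is at (253,340) on its block. I'll fit outlines for each size.

Run:
```python
from h import *
from scipy.optimize import least_squares
d=load("w1")
# long-left,long-right,short-right,short-left (top edges, approx), hole
P={"A":[(196,55),(253,70),(230,186),(178,177),(222,79)],"B":[(305,6),(363,18),(336,136),(287,128),(331,30)],"C":[(386,68),(443,62),(448,164),(395,170),(416,83)]}
S={40:(67,-46,49),50:(72,-50,54),63:(78,-57,60.5)}
for n,q in P.items():
    q=np.array(q,float)
    for k,(l,s,h) in S.items():
        m=np.array([(-30,l),(30,l),(30,s),(-30,s),(0,h)])/1000.
        def f(x):
            c,s_=np.cos(x[2]),np.sin(x[2]);R=np.array([[c,-s_],[s_,c]])
            return (proj(d,np.c_[m@R.T+x[:2],[.01]*5])-q).ravel()
        r=least_squares(f,[.55,-.2,0]); print(n,k,r.x.round(4),round(np.sqrt(2*r.cost/5),2))
print(onz(d,253,340,.11))
```

```text
A 40 [ 0.4348 -0.2076 -0.2486] 7.84
A 50 [ 0.4342 -0.2096 -0.2548] 4.01
A 63 [ 0.4335 -0.2115 -0.2638] 2.57
B 40 [ 0.5546 -0.1592 -0.1958] 3.71
B 50 [ 0.5542 -0.1612 -0.1981] 2.07
B 63 [ 0.5538 -0.1633 -0.2013] 7.68
C 40 [ 0.663  -0.2057  0.1419] 2.67
C 50 [ 0.6634 -0.2077  0.1488] 6.55
C 63 [ 0.664  -0.2098  0.159 ] 12.37
[ 0.4846 -0.4085  0.11  ]
```

B is the 50 mm saddle, at about (0.554,-0.161) with yaw -0.2. Next I'll take a close look at the stand.

Emit:
{"fn": "arm_command", "kwargs": {"jaw": [-1, -1, -1, -1, -1, -1, -1, -1, -1, -1], "dp": [[0.037, -0.001, -0.005], [0.037, -0.001, -0.005], [0.037, -0.001, -0.005], [0.037, -0.001, -0.005], [0.037, -0.001, -0.005], [0.037, -0.001, -0.005], [0.037, -0.001, -0.005], [0.037, -0.001, -0.005], [0.037, -0.001, -0.005], [0.037, -0.001, -0.005]], "spin": [0, 0, 0, 0, 0, 0, 0, 0, 0, 0]}}

```text
time_s: 1.87
tcp_pos: [0.542, 0.1012, 0.3404]
tool_rot: [[-0.002, 1.0, -0.0], [1.0, 0.002, 0.0], [0.0, -0.0, -1.0]]
ft_force: [1.0, 0.2, -0.4]
opening: 0.998
grip_force: 0.0
```

Emit:
{"fn": "arm_command", "kwargs": {"jaw": [-1, -1, -1], "dp": [[0, 0, 0], [0, 0, 0], [0, 0, 0]], "spin": [0, 0, 0]}}

```text
time_s: 2.12
tcp_pos: [0.5425, 0.0988, 0.34]
tool_rot: [[-0.002, 1.0, -0.001], [1.0, 0.002, -0.0], [-0.0, -0.001, -1.0]]
ft_force: [-0.3, -0.2, -0.2]
opening: 0.998
grip_force: 0.0
```

Run:
```python
from h import *
d=snap("wrist","w2"); print(status.get_state()["tcp_pos"],status.get_state()["time_s"])
```

```text
[0.54271858 0.09805245 0.33996018] 2.1667
```

View pics/w2.png

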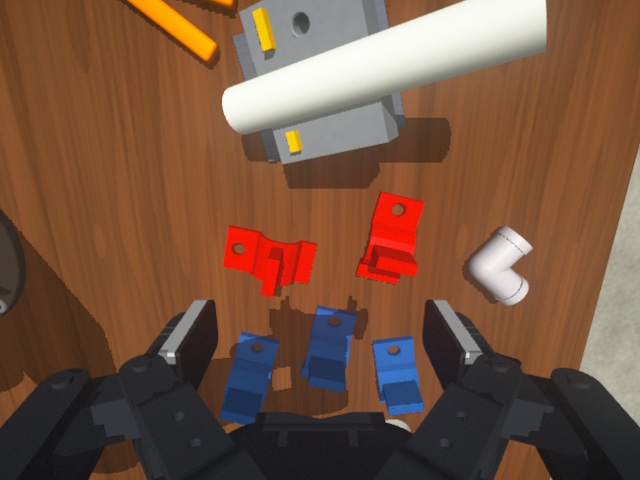

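The wrist view shows the bed hole at (300,24), the stops at (265,30) and (293,141), and the pipe from (235,110) to (545,25). I'll zoom in for a closer fit.

```bash
python3 -c "
import cv2;f=cv2.imread('pics/w2.png')[0:172,215:415];cv2.imwrite('pics/c2.png',cv2.resize(f,(800,688),interpolation=cv2.INTER_CUBIC)[:600])
cv2.imwrite('pics/c2.png',cv2.resize(f,(695,598),interpolation=cv2.INTER_CUBIC))"
```

```text
(no output)
```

View pics/c2.png

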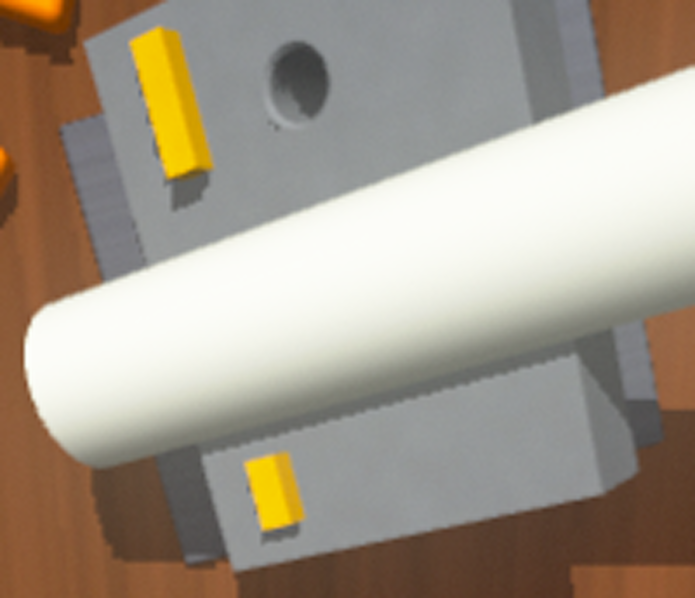

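```bash
cat > bed.py <<'E'
from h import *
from scipy.optimize import least_squares
d=load("w2")
obs=[((297,85),(0,54,0)),((237,571),(-60,-65,0)),((603,493),(60,-65,0)),((85,42),(-60,85,0)),((212,166),(-30,43,0)),((178,29),(-30,77,0)),((302,521),(-30,-54,0)),((290,453),(-30,-34,0))]
q=np.array([o[0] for o in obs])/3.475+[215,0]-0.3; m=np.array([o[1] for o in obs])/1000.
def rot(yaw,s=.45):
    c,n=np.cos(yaw),np.sin(yaw);C,S=np.cos(s),np.sin(s)
    return np.array([[c,-n,0],[n,c,0],[0,0,1]])@np.array([[C,0,-S],[0,1,0],[S,0,C]])
E=[(100,290),(300,210),(680,69),(150,458),(400,388),(680,308)]
def f(x):
    R=rot(x[3]); a=(proj(d,m@R.T+x[:3])-q).ravel()
    b=[]
    for u,v in E:
        o,r=ray(d,215+u/3.475-.3,v/3.475-.3); n=np.cross(r,R[:,0]);n/=np.linalg.norm(n); b.append((abs(n@(x[:3]-o))-.025)*900)
    return np.r_[a,b]
r=least_squares(f,[.53,.21,.1,.25],loss="soft_l1"); x=r.x;R=rot(x[3])
if __name__=="__main__":
    print(x.round(4)); print(f(x).round(1)); 
    print("hole",R@[0,.054,0]+x[:3],"z",R[:,2])
E
python3 bed.py
```

```text
[0.5383 0.2068 0.1062 0.2515]
[-0.3  0.  -0.7  0.5  0.6  0.2 -0.6 -0.2  0.7  0.8  0.   0.7  1.3 -0.6
 -0.3 -0.5 -0.9  0.3  0.1  0.4  0.3 -0.1]
hole [0.52486887 0.25909529 0.10620689] z [-0.4212836  -0.10823653  0.9004471 ]
```

Emit:
{"fn": "arm_command", "kwargs": {"jaw": [-1, -1, -1, -1, -1, -1, -1, -1, -1, -1], "dp": [[-0.026, 0.001, 0.019], [-0.026, 0.001, 0.019], [-0.026, 0.001, 0.019], [-0.026, 0.001, 0.019], [-0.026, 0.001, 0.019], [-0.026, 0.001, 0.019], [-0.026, 0.001, 0.019], [-0.026, 0.001, 0.019], [-0.026, 0.001, 0.019], [-0.026, 0.001, 0.019]], "spin": [0, 0, 0, 0, 0, 0, 0, 0, 0, 0]}}

```text
time_s: 3.0
tcp_pos: [0.5523, -0.1644, 0.1492]
tool_rot: [[0.002, 1.0, -0.0], [1.0, -0.002, 0.0], [0.0, -0.0, -1.0]]
ft_force: [0.6, 0.7, -0.1]
opening: 1.001
grip_force: 0.0
```

Emit:
{"fn": "arm_command", "kwargs": {"jaw": [-1, -1, -1, -1, -1, -1, -1, -1, -1, -1], "dp": [[0, 0, 0], [0, 0, 0], [0, 0, 0], [0, 0, 0], [0, 0, 0], [0, 0, 0], [0, 0, 0], [0, 0, 0], [0, 0, 0], [0, 0, 0]], "spin": [0.118, 0.118, 0.118, 0.118, 0.118, 0.118, 0.118, 0.118, 0.118, 0.118]}}

```text
time_s: 3.83
tcp_pos: [0.5525, -0.1631, 0.1501]
tool_rot: [[0.928, 0.374, -0.0], [0.374, -0.928, 0.0], [-0.0, -0.0, -1.0]]
ft_force: [1.1, -0.4, -0.5]
opening: 0.999
grip_force: 0.0
```

Emit:
{"fn": "arm_command", "kwargs": {"jaw": [-1, -1, -1, -1, -1, -1, -1], "dp": [[0, 0, 0], [0, 0, 0], [0, 0, 0], [0, 0, 0], [0, 0, 0], [0, 0, 0], [0, 0, 0]], "spin": [0.118, 0.118, 0.118, 0.118, 0.118, 0, 0]}}

```text
time_s: 4.42
tcp_pos: [0.5526, -0.1628, 0.1501]
tool_rot: [[0.981, -0.196, -0.0], [-0.196, -0.981, 0.0], [-0.0, -0.0, -1.0]]
ft_force: [-0.1, -0.4, 0.4]
opening: 1.003
grip_force: 0.0
```

```bash
cat >> h.py <<'E'
def go(x,y,z,ang=None):
    """tool-axis shift to reach world point (and tool x at world angle ang; spin after shift)"""
    s=status.get_state();R=s["tool_rot"];print("t",round(s["time_s"],2),"dp",(R.T@(np.array([x,y,z])-s["tcp_pos"])).round(4),"angx",round(np.arctan2(R[1,0],R[0,0]),4),"tcp",s["tcp_pos"].round(4))
    if ang is not None: print("spin",np.round(np.angle(np.exp(1j*(np.arctan2(R[1,0],R[0,0])-ang))),4))
E
python3 - <<'E'
from h import *
go(.5542,-.1612,.056,-.198)
d=snap("wrist","w3")
E
```

```text
t 4.42 dp [ 0.0012 -0.0018  0.0941] angx -0.1968 tcp [ 0.5526 -0.1628  0.1501]
spin 0.0012
```

View pics/w3.png

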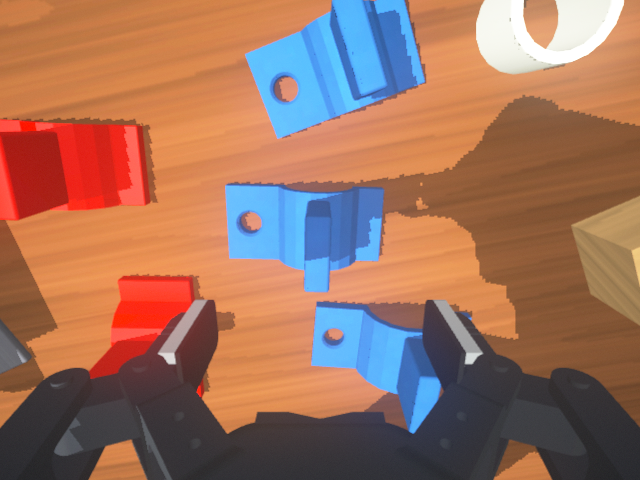

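Run:
```python
from h import *
d=load("w2")
for p in ((263,294),(277,296),(371,260),(414,275)): print(onz(d,*p,.08))
for p in ((314,240),(305,283),(357,275),(398,283)): print(onz(d,*p,.01))
```

```text
[ 0.4739 -0.0258  0.08  ]
[ 0.4908 -0.0285  0.08  ]
[0.6036 0.0189 0.08  ]
[ 6.56e-01 -3.00e-04  8.00e-02]
[0.5351 0.0202 0.01  ]
[ 0.5221 -0.0444  0.01  ]
[ 0.5957 -0.032   0.01  ]
[ 0.6544 -0.0443  0.01  ]
```

Emit:
{"fn": "arm_command", "kwargs": {"jaw": [-1, -1, -1, -1], "dp": [[0.001, -0.002, 0.02], [0, 0, 0.02], [0, 0, 0], [0, 0, 0]], "spin": [0, 0, 0, 0]}}

```text
time_s: 4.8
tcp_pos: [0.554, -0.1603, 0.1099]
tool_rot: [[0.981, -0.196, -0.002], [-0.196, -0.981, 0.001], [-0.002, -0.0, -1.0]]
ft_force: [-0.7, 0.4, 1.2]
opening: 1.002
grip_force: 0.0
```

Clear of the red ones. Descend and grip.

Emit:
{"fn": "arm_command", "kwargs": {"jaw": [-1, -1, -1, -1, 1, 1, 1, 1, 1, 1], "dp": [[0, 0, 0.018], [0, 0, 0.018], [0, 0, 0.018], [0, 0, 0], [0, 0, 0], [0, 0, 0], [0, 0, 0], [0, 0, 0], [0, 0, 0], [0, 0, 0]], "spin": [0, 0, 0, 0, 0, 0, 0, 0, 0, 0]}}

```text
time_s: 5.63
tcp_pos: [0.5548, -0.1604, 0.0572]
tool_rot: [[0.98, -0.198, 0.001], [-0.198, -0.98, -0.001], [0.001, 0.0, -1.0]]
ft_force: [-0.5, -1.1, -0.0]
opening: 0.176
grip_force: 58.9
```

Emit:
{"fn": "arm_command", "kwargs": {"jaw": [1, 1, 1, 1], "dp": [[0, 0, 0], [0, 0, 0], [0, 0, 0], [0, 0, 0]], "spin": [0, 0, 0, 0]}}

```text
time_s: 5.97
tcp_pos: [0.5548, -0.1604, 0.0571]
tool_rot: [[0.98, -0.198, 0.001], [-0.198, -0.98, -0.001], [0.001, 0.0, -1.0]]
ft_force: [0.9, -0.3, 7.2]
opening: 0.177
grip_force: 60.1
```

Emit:
{"fn": "arm_command", "kwargs": {"jaw": [1, 1, 1, 1, 1, 1, 1, 1, 1], "dp": [[0, 0, -0.015], [0, 0, -0.03], [0, 0, -0.035], [0, 0, -0.035], [0, 0, -0.035], [0, 0, -0.035], [0, 0, 0], [0, 0, 0], [0, 0, 0]], "spin": [0, 0, -0.09, -0.09, -0.09, -0.09, -0.09, 0, 0]}}

```text
time_s: 6.72
tcp_pos: [0.5539, -0.16, 0.2409]
tool_rot: [[0.969, 0.246, -0.001], [0.246, -0.969, 0.0], [-0.001, -0.0, -1.0]]
ft_force: [-0.3, 0.5, -2.8]
opening: 0.18
grip_force: 58.9
```

Run:
```python
from h import *
go(.5632,.2132,.23,.2515); print(status.get_state()["opening"],status.get_state()["grip_force"])
```

```text
t 6.72 dp [ 0.1007 -0.3595  0.011 ] angx 0.2481 tcp [ 0.5539 -0.16    0.2409]
spin -0.0034
0.1803964656099333 58.86309027671814
```

Emit:
{"fn": "arm_command", "kwargs": {"jaw": [1, 1, 1, 1, 1, 1, 1, 1, 1, 1], "dp": [[0.01, -0.036, 0], [0.01, -0.036, 0], [0.01, -0.036, 0], [0.01, -0.036, 0], [0.01, -0.036, 0], [0.01, -0.036, 0], [0.01, -0.036, 0], [0.01, -0.036, 0], [0.01, -0.036, 0], [0.01, -0.036, 0]], "spin": [-0.003, 0, 0, 0, 0, 0, 0, 0, 0, 0]}}

```text
time_s: 7.55
tcp_pos: [0.5601, 0.2151, 0.2395]
tool_rot: [[0.969, 0.248, -0.003], [0.248, -0.969, -0.001], [-0.003, 0.0, -1.0]]
ft_force: [0.9, -1.2, -2.2]
opening: 0.179
grip_force: 59.2
```

Emit:
{"fn": "arm_command", "kwargs": {"jaw": [1, 1, 1], "dp": [[0, 0, 0.005], [0, 0, 0.005], [0, 0, 0]], "spin": [0, 0, 0]}}

```text
time_s: 7.8
tcp_pos: [0.56, 0.2131, 0.2288]
tool_rot: [[0.968, 0.25, -0.004], [0.25, -0.968, -0.001], [-0.004, 0.0, -1.0]]
ft_force: [0.5, 0.2, -2.3]
opening: 0.179
grip_force: 59.4
```

Run:
```python
from h import *
go(.5632,.2132,.1828,.2515); d=snap("wrist","w4")
```

```text
t 7.8 dp [0.0033 0.0007 0.046 ] angx 0.2526 tcp [0.56   0.2131 0.2288]
spin 0.0011
```

View pics/w4.png

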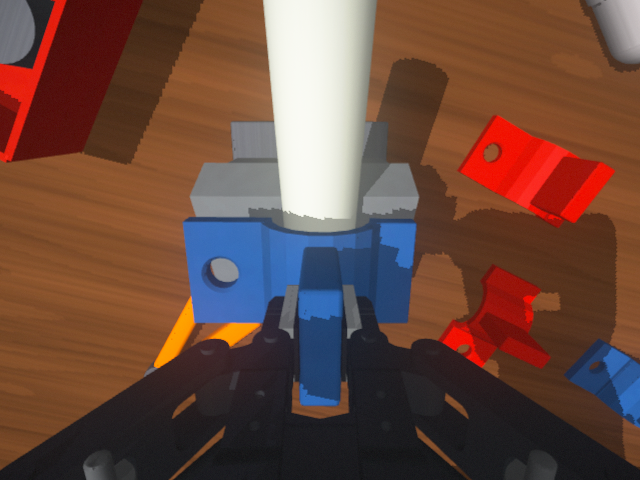

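The wrist view shows the held saddle square to the pipe, with its hole at (222,270) on the bed-hole side. I'll lower it and let it swing onto the slope.

Emit:
{"fn": "arm_command", "kwargs": {"jaw": [1, 1, 1, 1, 1, 1, 1], "dp": [[0.004, 0.001, 0.012], [0, 0, 0.012], [0, 0, 0.009], [0, 0, 0.002], [-0.003, 0, 0.003], [-0.003, 0, 0.003], [0, 0, 0]], "spin": [0.001, 0, 0, 0, 0, 0, 0]}}

```text
time_s: 8.43
tcp_pos: [0.5586, 0.2116, 0.19]
tool_rot: [[0.968, 0.25, -0.001], [0.25, -0.968, -0.0], [-0.001, 0.0, -1.0]]
ft_force: [-0.0, -0.5, -2.1]
opening: 0.179
grip_force: 59.4
```

Emit:
{"fn": "arm_command", "kwargs": {"jaw": [1, 1, 1, 1], "dp": [[-0.003, 0, 0.003], [-0.003, 0, 0.003], [-0.003, 0, 0.003], [0, 0, 0]], "spin": [0, 0, 0, 0]}}

```text
time_s: 8.77
tcp_pos: [0.5508, 0.2101, 0.1825]
tool_rot: [[0.968, 0.25, 0.003], [0.25, -0.968, 0.001], [0.003, -0.001, -1.0]]
ft_force: [-1.6, 2.4, 6.4]
opening: 0.178
grip_force: 60.7
```

Emit:
{"fn": "arm_command", "kwargs": {"jaw": [1, 1, 1, 1], "dp": [[-0.002, 0, 0.003], [-0.002, 0, 0.003], [-0.002, 0, 0.003], [0, 0, 0]], "spin": [0, 0, 0, 0]}}

```text
time_s: 9.1
tcp_pos: [0.5453, 0.2087, 0.1768]
tool_rot: [[0.968, 0.25, 0.007], [0.25, -0.968, 0.002], [0.007, -0.0, -1.0]]
ft_force: [-12.7, -2.5, 39.1]
opening: 0.179
grip_force: 69.3
```

Emit:
{"fn": "arm_command", "kwargs": {"jaw": [1, 1, 1, 1], "dp": [[-0.004, 0, 0.003], [-0.004, 0, 0.003], [-0.002, 0, 0.002], [0, 0, 0]], "spin": [0, 0, 0, 0]}}

```text
time_s: 9.43
tcp_pos: [0.535, 0.2061, 0.1671]
tool_rot: [[0.968, 0.25, 0.004], [0.25, -0.968, 0.001], [0.004, -0.0, -1.0]]
ft_force: [-9.4, -0.2, 24.7]
opening: 0.178
grip_force: 72.2
```

Run:
```python
from h import *
s=status.get_state();print(s["ft_force"],s["torque"])
go(.5109,.1998,.1567,.2515); d=snap("side","s5"); 
im=cv2.resize(d["frame"][130:290,170:380],(788,600),interpolation=cv2.INTER_CUBIC);cv2.imwrite("pics/c5.png",im)
```

```text
[-9.40095597 -0.16570119 24.70291302] [ 0.11911916  0.8192825  -0.04097121]
t 9.43 dp [-0.025   0.0001  0.0103] angx 0.253 tcp [0.535  0.2061 0.1671]
spin 0.0015
```

View pics/c5.png

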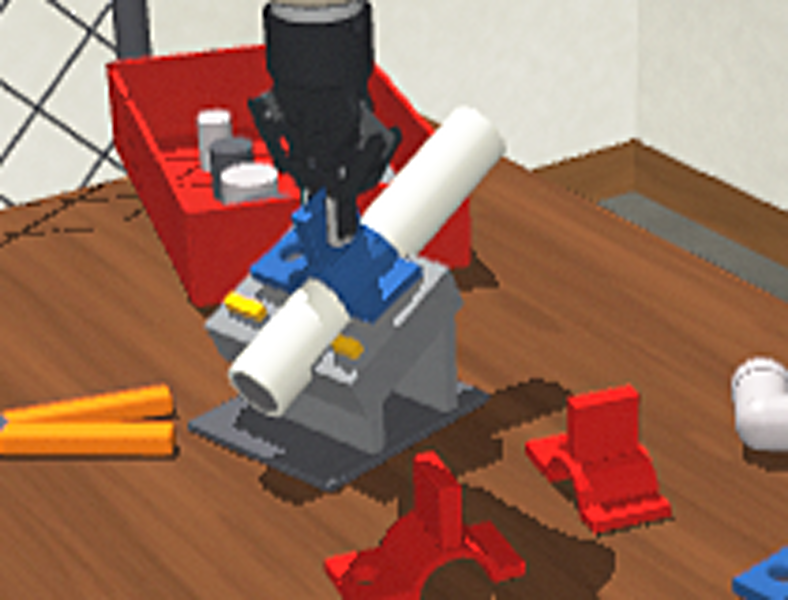

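The side crop shows the saddle tilted and seated on the pipe, still about 28 mm up-slope of the stops, at (245,305) and (345,345) in the crop. I'll slide it down.

Emit:
{"fn": "arm_command", "kwargs": {"jaw": [1, 1, 1, 1, 1, 1, 1], "dp": [[-0.005, 0, 0.002], [-0.005, 0, 0.002], [-0.005, 0, 0.002], [-0.004, 0, 0.002], [-0.003, 0, 0.001], [-0.002, 0, 0.001], [0, 0, 0]], "spin": [0.001, 0, 0, 0, 0, 0, 0]}}

```text
time_s: 10.07
tcp_pos: [0.5165, 0.2009, 0.1579]
tool_rot: [[0.968, 0.249, 0.015], [0.249, -0.969, 0.004], [0.016, -0.0, -1.0]]
ft_force: [14.7, 3.0, 16.9]
opening: 0.177
grip_force: 71.1
```

Emit:
{"fn": "arm_command", "kwargs": {"jaw": [1, 1, 1], "dp": [[-0.003, 0, 0.001], [-0.002, 0, 0.001], [0, 0, 0]], "spin": [0, 0, 0]}}

```text
time_s: 10.32
tcp_pos: [0.5113, 0.1995, 0.1557]
tool_rot: [[0.968, 0.249, 0.014], [0.249, -0.969, 0.004], [0.015, 0.0, -1.0]]
ft_force: [11.0, 2.0, 17.1]
opening: 0.18
grip_force: 71.2
```

```bash
cat > chk.py <<'E'
import sys; from h import *; import bed
tag=sys.argv[1]
d=snap("side",tag)
# compare: predicted side-view positions of seated saddle vs blue mask
R,x=bed.R,bed.x
f=d["frame"].astype(int); m=((f[...,0]>f[...,2]+50)&(f[...,0]>f[...,1]+25)).astype(np.uint8)
m[:170]=0; m[262:]=0; m[:,:200]=0; m[:,310:]=0
for dx in (0,.005,.010):
    P=np.array([(a+dx*1000,b,c) for a,b,c in [(-30,72,10),(30,72,10),(-30,-50,10),(30,-50,10),(-30,-50,0),(-30,72,0)]])/1000
    print(dx,proj(d,P@R.T+x).round(1).tolist())
v,u=np.nonzero(m);print("left",u.min(),v[u==u.min()].mean(),"right",u.max(),v[u==u.max()].mean(),"bot",v.max(),u[v==v.max()].mean())
s=status.get_state();print(s["ft_force"],s["time_s"])
im=d["frame"].copy()
E
python3 chk.py s6
```

```text
Traceback (most recent call last):
  File "chk.py", line 10, in <module>
    print(dx,proj(d,P@R.T+x).round(1).tolist())
                    ~~~~~^~
ValueError: operands could not be broadcast together with shapes (6,3) (4,)
```

```bash
sed -i 's/R,x=bed.R,bed.x/R,x=bed.R,bed.x[:3]/' chk.py; python3 chk.py s6
```

```text
0 [[233.1, 207.7], [246.1, 193.0], [265.0, 220.0], [278.1, 204.5], [266.3, 222.4], [234.4, 210.1]]
0.005 [[234.2, 206.5], [247.2, 191.8], [266.1, 218.7], [279.2, 203.2], [267.4, 221.1], [235.5, 208.9]]
0.01 [[235.3, 205.3], [248.3, 190.6], [267.2, 217.4], [280.3, 201.9], [268.5, 219.8], [236.6, 207.6]]
left 233 207.0 right 277 206.0 bot 220 266.0
[11.08492464  2.73752225 17.25071316] 10.4167
```

The saddle sits at the predicted seat against the stops. I'll release it and rise.

Emit:
{"fn": "arm_command", "kwargs": {"jaw": [-1, -1, -1, -1, -1, -1, -1, -1, -1, -1], "dp": [[0, 0, 0], [0, 0, 0], [0, 0, 0], [0, 0, 0], [0, 0, 0], [0, 0, -0.02], [0, 0, -0.03], [0, 0, -0.03], [0, 0, -0.02], [0, 0, 0]], "spin": [0, 0, 0, 0, 0, 0, 0, 0, 0, 0]}}

```text
time_s: 11.25
tcp_pos: [0.508, 0.1988, 0.2562]
tool_rot: [[0.968, 0.249, 0.006], [0.249, -0.968, 0.001], [0.006, 0.0, -1.0]]
ft_force: [0.4, 0.3, 0.6]
opening: 1.001
grip_force: 0.0
```

```bash
python3 chk.py s7;  python3 - <<'E'
from h import *
d=snap("wrist","w7"); go(.4845,-.407,.25)
s,t=load("scene0"),load("side0"); print(proj(load("w1"),[[.4845,-.407,.11]]),proj(s,[[.4845,-.407,.11]]))
# orange handle centroid in w1/side/scene
E
```

```text
0 [[233.1, 207.7], [246.1, 193.0], [265.0, 220.0], [278.1, 204.5], [266.3, 222.4], [234.4, 210.1]]
0.005 [[234.2, 206.5], [247.2, 191.8], [266.1, 218.7], [279.2, 203.2], [267.4, 221.1], [235.5, 208.9]]
0.01 [[235.3, 205.3], [248.3, 190.6], [267.2, 217.4], [280.3, 201.9], [268.5, 219.8], [236.6, 207.6]]
left 234 207.5 right 278 207.0 bot 221 266.0
[ 0.12659189 -0.01585237 -0.52662858] 11.3
t 11.35 dp [-0.1724  0.5807  0.0023] angx 0.2518 tcp [0.5068 0.1984 0.2525]
[[252.77942785 338.76197934]] [[188.25604238 296.35506718]]
```

Run:
```python
from h import *; import bed
s,t=load("scene0"),load("side0")
for a,b in (((275,335),(510,247)),((118,350),(543,345))):
    p=tri((s,*a),(t,*b));print(p,proj(s,p)-a)
d=load("w7"); R,x=bed.R,bed.x[:3]
p=proj(d,[R@[0,.054,.010]+x])[0]; print("hole pred",p)
u,v=p.round().astype(int); c=d["frame"][v-28:v+29,u-28:u+29].astype(int)
nb=((c[...,0]<c[...,2]+50)).astype(np.uint8)
n,l,st,ce=cv2.connectedComponentsWithStats(nb)
print([(st[i].tolist(),ce[i].round(1).tolist()) for i in range(1,n) if st[i][4]>20])
```

```text
[ 0.7957 -0.4172  0.1798] [[ 0.4437319  -0.97090423]]
[ 0.5786 -0.6442  0.1686] [[-1.74086071  2.37634063]]
hole pred [248.08732315 190.68559675]
[([0, 0, 14, 57, 403], [4.1, 37.0]), ([19, 17, 23, 14, 246], [29.1, 23.3])]
```

Emit:
{"fn": "arm_command", "kwargs": {"jaw": [-1, -1, -1, -1, -1, -1, -1, -1, -1, -1], "dp": [[-0.011, 0.036, 0], [-0.011, 0.036, 0], [-0.011, 0.036, 0], [-0.011, 0.036, 0], [-0.011, 0.036, 0], [-0.011, 0.036, 0], [-0.011, 0.036, 0], [-0.011, 0.036, 0], [-0.011, 0.036, 0], [-0.011, 0.036, 0]], "spin": [0, 0, 0, 0, 0, 0, 0, 0, 0, 0]}}

```text
time_s: 12.18
tcp_pos: [0.4892, -0.1793, 0.2508]
tool_rot: [[0.968, 0.249, -0.002], [0.249, -0.968, 0.001], [-0.002, -0.002, -1.0]]
ft_force: [1.4, 0.2, 0.6]
opening: 1.001
grip_force: 0.0
```

Emit:
{"fn": "arm_command", "kwargs": {"jaw": [-1, -1, -1, -1, -1, -1, -1, -1], "dp": [[-0.011, 0.036, 0], [-0.011, 0.036, 0], [-0.011, 0.036, 0], [-0.011, 0.036, 0.01], [-0.011, 0.036, 0.02], [-0.007, 0.036, 0.02], [0, 0, 0], [0, 0, 0]], "spin": [0, 0, 0, 0, 0, 0, 0, 0]}}

```text
time_s: 12.85
tcp_pos: [0.4827, -0.4022, 0.1993]
tool_rot: [[0.969, 0.247, -0.004], [0.247, -0.969, 0.004], [-0.003, -0.005, -1.0]]
ft_force: [-0.0, -0.2, -0.0]
opening: 1.0
grip_force: 0.0
```

Run:
```python
from h import *
d=snap("wrist","w8"); go(.4845,-.407,.088)
f=d["frame"].astype(int); m=((f[...,2]>150)&(f[...,1]>70)&(f[...,1]<190)&(f[...,0]<60)&(f[...,2]-f[...,0]>130)).astype(np.uint8)
n,l,st,ce=cv2.connectedComponentsWithStats(m)
for i in range(1,n):
    if st[i][4]>60: print(st[i],ce[i])
print("pred top/bot", proj(d,[[.4845,-.407,.11],[.4845,-.407,.065]]))
```

```text
t 12.9 dp [-0.      0.0063  0.1127] angx 0.2507 tcp [ 0.4832 -0.4012  0.2008]
[325 214  18  23 226] [332.91150442 223.62389381]
pred top/bot [[327.0304047  244.56188707]
 [326.23459231 225.18274847]]
```

Run:
```python
from h import *; import bed
d=load("w8"); hsv=cv2.cvtColor(d["frame"],cv2.COLOR_BGR2HSV)
m=((hsv[...,0]>=9)&(hsv[...,0]<=19)&(hsv[...,1]>235)&(hsv[...,2]>110)).astype(np.uint8)
c=m[190:275,290:370]; 
for r in c[::4]: print(''.join('#' if q else '.' for q in r[::2]))
print(d["frame"][200:270:6,328].tolist())
w=load("w7");a=np.linspace(0,6.283,40)
P=proj(w,np.c_[.009*np.cos(a),.054+.009*np.sin(a),.010+0*a]@bed.R.T+bed.x[:3]);print("hole bbox pred",P.min(0),P.max(0),"obs u 239-262 v 180-194")
```

```text
........................................
........................................
........................................
........................................
........................................
........................................
........................................
........................................
........................................
........................................
........................................
........................................
........................................
........................................
........................................
........................................
........................................
........................................
........................................
........................................
........................................
........................................
[[225, 255, 255], [236, 255, 255], [255, 255, 255], [49, 186, 254], [50, 184, 254], [0, 248, 255], [0, 252, 255], [0, 252, 255], [0, 244, 255], [22, 193, 255], [187, 254, 255], [91, 172, 244]]
hole bbox pred [236.21889073 180.95168842] [259.85830807 199.96037614] obs u 239-262 v 180-194
```

Run:
```python
from h import *
d=load("w8"); f=d["frame"].astype(int)
m=(f[...,2]>140)&(f[...,0]<75)&(f[...,2]-f[...,0]>120)
c=m[190:275,290:370]
for i,r in enumerate(c[::3]): print(190+3*i,''.join('#' if q else '.' for q in r[::2]))
for z in(.11,.065): print(proj(d,[[.4845,-.407,z],[.4845+.011,-.407,z],[.4845-.011,-.407,z]]).round(0).tolist())
```

```text
190 ........................................
193 ........................................
196 ........................................
199 ........................................
202 ........................................
205 ........................................
208 ........................................
211 ........................................
214 ..................##....................
217 ...............#########................
220 .............############...............
223 .............############...............
226 .............#############..............
229 ............##############..............
232 ............##############..............
235 ............###############.............
238 ............###############.............
241 ............###############.............
244 ............################............
247 ............###############.............
250 ............###############.............
253 ..............############..............
256 ...............#########................
259 ........................................
262 ........................................
265 ........................................
268 ........................................
271 ................###############.........
274 ......########################..........
[[327.0, 245.0], [331.0, 229.0], [323.0, 260.0]]
[[326.0, 225.0], [330.0, 212.0], [323.0, 238.0]]
```

Run:
```python
from h import *
d=load("w8"); p=onz(d,329.5,242.5,.11);print(p); go(p[0],p[1],.088,.2515)
```

```text
[ 0.4863 -0.4082  0.11  ]
t 12.9 dp [0.0014 0.0079 0.1127] angx 0.2507 tcp [ 0.4832 -0.4012  0.2008]
spin -0.0008
```

Emit:
{"fn": "arm_command", "kwargs": {"jaw": [-1, -1, -1, -1, -1, -1, -1, 1, 1, 1], "dp": [[0.001, 0.008, 0], [0, 0, 0.025], [0, 0, 0.025], [0, 0, 0.025], [0, 0, 0.02], [0, 0, 0.015], [0, 0, 0], [0, 0, 0], [0, 0, 0], [0, 0, 0]], "spin": [0, 0, 0, 0, 0, 0, 0, 0, 0, 0]}}

```text
time_s: 13.73
tcp_pos: [0.4875, -0.409, 0.0944]
tool_rot: [[0.968, 0.25, 0.002], [0.25, -0.968, -0.002], [0.001, 0.002, -1.0]]
ft_force: [0.2, 0.4, 0.6]
opening: 0.602
grip_force: 0.0
```

Emit:
{"fn": "arm_command", "kwargs": {"jaw": [1, 1, 1, 1, 1, 1], "dp": [[0, 0, 0], [0, 0, 0], [0, 0, 0], [0, 0, 0], [0, 0, 0], [0, 0, 0]], "spin": [0, 0, 0, 0, 0, 0]}}

```text
time_s: 14.23
tcp_pos: [0.487, -0.4089, 0.0937]
tool_rot: [[0.968, 0.249, 0.001], [0.249, -0.968, -0.001], [0.001, 0.001, -1.0]]
ft_force: [-1.2, 1.7, 5.7]
opening: 0.237
grip_force: 58.2
```

Emit:
{"fn": "arm_command", "kwargs": {"jaw": [1, 1, 1, 1, 1, 1, 1, 1, 1], "dp": [[0, 0, -0.015], [0, 0, -0.03], [0, 0, -0.03], [0.015, 0, 0], [0.02, 0, 0], [0.02, 0, 0.01], [0, 0, 0.02], [0, 0, 0.015], [0, 0, 0]], "spin": [0, 0, 0, 0, 0, 0, 0, 0, 0]}}

```text
time_s: 14.98
tcp_pos: [0.5395, -0.3938, 0.1193]
tool_rot: [[0.968, 0.25, -0.004], [0.25, -0.968, 0.003], [-0.003, -0.004, -1.0]]
ft_force: [-0.6, -0.2, -1.8]
opening: 0.242
grip_force: 58.7
```

Emit:
{"fn": "arm_command", "kwargs": {"jaw": [1, 1, 1, 1, 1, 1], "dp": [[-0.008, 0, 0], [-0.008, 0, 0], [-0.008, 0, 0], [-0.008, 0, 0], [0, 0, 0], [0, 0, 0]], "spin": [0, 0, 0, 0, 0, 0]}}

```text
time_s: 15.48
tcp_pos: [0.5089, -0.4036, 0.1241]
tool_rot: [[0.969, 0.248, 0.001], [0.248, -0.969, -0.001], [0.001, 0.001, -1.0]]
ft_force: [2.0, 1.2, 0.2]
opening: 0.235
grip_force: 58.9
```

Emit:
{"fn": "arm_command", "kwargs": {"jaw": [1, 1, 1, 1], "dp": [[-0.008, 0, 0], [-0.008, 0, 0], [0, 0, 0], [0, 0, 0]], "spin": [0, 0, 0, 0]}}

```text
time_s: 15.82
tcp_pos: [0.4938, -0.4076, 0.1238]
tool_rot: [[0.969, 0.249, 0.001], [0.249, -0.969, -0.001], [0.001, 0.001, -1.0]]
ft_force: [2.1, 0.8, 1.4]
opening: 0.236
grip_force: 59.3
```

Run:
```python
from h import *
s=status.get_state();print(s["tcp_pos"],s["ft_force"],s["torque"])
d=snap("side","s9");c=d["frame"][270:400,340:460];cv2.imwrite("pics/c9.png",cv2.resize(c,(540,585),interpolation=cv2.INTER_CUBIC))
f=d["frame"].astype(int)
# segment orange handle near grip
g=s["tcp_pos"]; u,v=proj(d,[g])[0].round().astype(int); print(u,v)
m=(f[...,2]>120)&(f[...,0]<90)&(f[...,2]-f[...,0]>110)&(f[...,1]<190)
c=m[v-25:v+45,u-35:u+35]
fr=f[v-25:v+60,u-35:u+35]
grey=(abs(fr[...,2]-fr[...,0])<18)&(fr[...,2]>60)
c=m[v-25:v+60,u-35:u+35]
for i in range(0,85,2): print(''.join('#' if c[i,j] else ('o' if grey[i,j] else '.') for j in range(0,70)))
```

```text
[ 0.49379197 -0.40757252  0.12378129] [2.05091769 0.82068825 1.39477552] [ 0.10229638 -0.46596694  0.05177582]
406 316
.o.......................................................oooo......ooo
...#.o.............................................ooooo.oo.........o.
.......#..........................................ooooooo..........ooo
..................................................oooooo.........ooooo
..................................................oooo.........oo.oooo
..................................................ooo........ooooooooo
...........................oo..............................oo.oooooooo
.........................oooo............................ooooooooooooo
.........................ooo....#######................ooo.ooooooooo.o
.........................ooo..########.o.............ooooooooooooooooo
.........................ooo..########.ooo......ooooooooooooooooo.oooo
.........................ooo..#######..ooo......oooooooooooooooooooooo
.........................oo....######.ooo.......oooooooooooooooooooooo
.........................oo....######.ooo......ooooooooooo
[... 1371 characters left out ...]
.............................................................
......................................................................
......................................................................
......................................................................
......................................................................
......................................................................
......................................................................
......................................................................
......................................................................
......................................................................
```

Run:
```python
from h import *
d=load("s9"); s=status.get_state();g=s["tcp_pos"]+[0,0,.008];X=s["tool_rot"][:,0]
print("obs collar mid row36 (u 408,v327), shank row38 (410,329), row44 (412.5,335)")
for t in(.3,.38,.45,.52):
    a=np.array([0,0,-np.cos(t)])+X*np.sin(t); print(t,proj(d,[g,g+.0392*a,g+.0417*a,g+.055*a]).round(1).tolist())
```

```text
obs collar mid row36 (u 408,v327), shank row38 (410,329), row44 (412.5,335)
0.3 [[406.4, 312.7], [408.0, 325.3], [408.1, 326.0], [408.7, 330.2]]
0.38 [[406.4, 312.7], [408.8, 324.1], [409.0, 324.8], [409.8, 328.6]]
0.45 [[406.4, 312.7], [409.5, 323.1], [409.7, 323.7], [410.7, 327.2]]
0.52 [[406.4, 312.7], [410.2, 322.0], [410.4, 322.6], [411.6, 325.6]]
```

Emit:
{"fn": "arm_command", "kwargs": {"jaw": [1, 1, 1, 1, 1, 1, 1, 1, 1, 1], "dp": [[0.005, 0, -0.02], [0.01, 0, -0.03], [0, 0, -0.035], [0.01, -0.03, -0.02], [0.01, -0.036, -0.01], [0.01, -0.036, -0.01], [0.01, -0.036, -0.01], [0.01, -0.036, 0], [0.01, -0.036, 0], [0.01, -0.036, 0]], "spin": [0, 0, 0, 0, 0, 0, 0, 0, 0, 0]}}

```text
time_s: 16.7
tcp_pos: [0.5142, -0.146, 0.2581]
tool_rot: [[0.968, 0.249, -0.0], [0.249, -0.968, -0.001], [-0.001, 0.001, -1.0]]
ft_force: [1.1, 0.5, -2.4]
opening: 0.24
grip_force: 59.1
```

Emit:
{"fn": "arm_command", "kwargs": {"jaw": [1, 1, 1, 1, 1, 1, 1, 1, 1, 1], "dp": [[0.01, -0.036, 0], [0.01, -0.036, 0], [0.01, -0.036, 0], [0.01, -0.036, 0], [0.01, -0.036, 0], [0.01, -0.036, 0], [0.01, -0.036, 0], [0.01, -0.036, 0], [0.01, -0.036, 0], [0, 0, 0]], "spin": [0, 0, 0, 0, 0, 0, 0, 0, 0, 0]}}

```text
time_s: 17.53
tcp_pos: [0.5206, 0.1935, 0.2577]
tool_rot: [[0.967, 0.253, -0.0], [0.253, -0.967, 0.0], [0.0, -0.0, -1.0]]
ft_force: [-0.5, -0.1, -2.1]
opening: 0.237
grip_force: 59.2
```

Run:
```python
from h import *; import bed
p=bed.R@[0,.0535,.1217]+bed.x[:3]-[0,0,.008]; print(p); go(*p,.2515)
```

```text
[0.47372308 0.24543863 0.2077913 ]
t 17.53 dp [-0.0322 -0.0621  0.05  ] angx 0.256 tcp [0.5206 0.1935 0.2577]
spin 0.0045
```

Emit:
{"fn": "arm_command", "kwargs": {"jaw": [1, 1, 1, 1, 1, 1, 1], "dp": [[0, -0.031, 0], [0, -0.031, 0], [-0.016, 0, 0.01], [-0.016, 0, 0.02], [0, 0, 0.02], [0, 0, 0], [0, 0, 0]], "spin": [0.003, 0, 0, 0, 0, 0, 0]}}

```text
time_s: 18.12
tcp_pos: [0.4748, 0.2405, 0.2077]
tool_rot: [[0.969, 0.246, -0.001], [0.246, -0.969, -0.001], [-0.001, 0.001, -1.0]]
ft_force: [0.0, 0.1, -1.6]
opening: 0.236
grip_force: 59.5
```

Run:
```python
from h import *; import bed
p=bed.R@[0,.0535,.1217]+bed.x[:3]-[0,0,.008]; go(*p,.2515)
d=snap("wrist","w10")
s=status.get_state();g=s["tcp_pos"]+[0,0,.008]
print("pred foot px",proj(d,[p+[0,0,.008]-bed.R[:,2]*.0917]),"hole px",proj(d,[bed.R@[0,.054,.01]+bed.x[:3]]))
c=d["frame"][120:330,180:400];cv2.imwrite("pics/c10.png",cv2.resize(c,(628,600),interpolation=cv2.INTER_CUBIC))
```

```text
t 18.12 dp [ 0.0002 -0.005  -0.0001] angx 0.249 tcp [0.4748 0.2405 0.2077]
spin -0.0025
pred foot px [[309.44232861 189.43899649]] hole px [[309.26986518 170.27125276]]
```

View pics/c10.png

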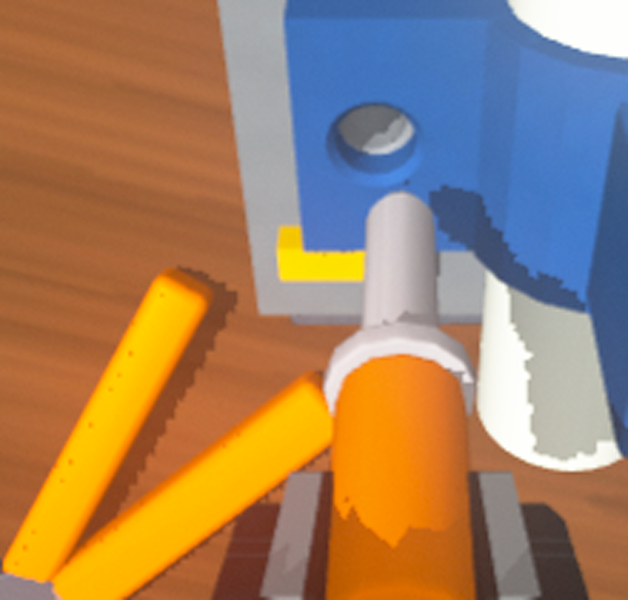

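The crop shows the hole in the flange centred at (375,141) with the bed hole behind it. The pin foot is at (401,205), tilted right and about 6.5 mm off sideways. I'll shift it and insert along the hole axis.

Emit:
{"fn": "arm_command", "kwargs": {"jaw": [1, 1, 1, 1, 1, 1, 1, 1], "dp": [[0, -0.0065, 0], [0, 0, 0], [0.0022, 0, 0.0045], [0.0022, 0, 0.0045], [0.0022, 0, 0.0045], [0.0022, 0, 0.0045], [0.0022, 0, 0.0045], [0, 0, 0]], "spin": [-0.002, 0, 0, 0, 0, 0, 0, 0]}}

```text
time_s: 18.83
tcp_pos: [0.4842, 0.2497, 0.1843]
tool_rot: [[0.969, 0.248, -0.0], [0.248, -0.969, -0.0], [-0.001, 0.0, -1.0]]
ft_force: [0.5, -0.1, -2.3]
opening: 0.237
grip_force: 59.5
```

Emit:
{"fn": "arm_command", "kwargs": {"jaw": [1, 1, 1, 1], "dp": [[0.0022, 0, 0.0045], [0.0022, 0, 0.0045], [0.0022, 0, 0.0045], [0, 0, 0]], "spin": [0, 0, 0, 0]}}

```text
time_s: 19.17
tcp_pos: [0.4905, 0.2514, 0.1709]
tool_rot: [[0.969, 0.248, -0.0], [0.248, -0.969, -0.0], [-0.0, 0.0, -1.0]]
ft_force: [1.2, 0.7, -2.3]
opening: 0.233
grip_force: 59.5
```

Run:
```python
from h import *; import bed
s=status.get_state();print(s["ft_force"],s["tcp_pos"],"grip in bed",bed.R.T@(s["tcp_pos"]+[0,0,.008]-bed.x[:3]))
```

```text
[ 1.20617881  0.67964069 -2.25073415] [0.49045396 0.2514434  0.17092546] grip in bed [-9.85120441e-05  5.51525870e-02  8.08058768e-02]
```

Emit:
{"fn": "arm_command", "kwargs": {"jaw": [1, 1, 1, 1, 1], "dp": [[0.0022, 0, 0.0045], [0.0022, 0, 0.0045], [0.0022, 0, 0.0045], [0, 0, 0], [0, 0, 0]], "spin": [0, 0, 0, 0, 0]}}

```text
time_s: 19.58
tcp_pos: [0.4967, 0.253, 0.158]
tool_rot: [[0.969, 0.248, -0.0], [0.248, -0.969, -0.0], [-0.0, 0.0, -1.0]]
ft_force: [1.0, 0.0, -1.9]
opening: 0.24
grip_force: 59.5
```

Emit:
{"fn": "arm_command", "kwargs": {"jaw": [0.2, 0.2, 0.2, 0.2, 0.2, 0.2, 0.2, 0.2, 0.2, 1], "dp": [[0, 0, 0], [0, 0, 0], [0, 0, 0], [0, 0, 0], [0, 0, 0], [0, 0, -0.02], [0, 0, -0.02], [0, 0, -0.02], [0, 0, 0], [0, 0, 0]], "spin": [0, 0, 0, 0, 0, 0, 0, 0, 0, 0]}}

```text
time_s: 20.42
tcp_pos: [0.4967, 0.2531, 0.2191]
tool_rot: [[0.969, 0.248, 0.002], [0.248, -0.969, 0.001], [0.002, -0.0, -1.0]]
ft_force: [-1.5, 0.2, 0.1]
opening: 0.272
grip_force: 0.0
```

Emit:
{"fn": "arm_command", "kwargs": {"jaw": [1, 1, 1, 1, 1], "dp": [[0, 0, 0], [0, 0, 0], [0, 0, 0], [0, 0, 0], [0, 0, 0]], "spin": [0, 0, 0, 0, 0]}}

```text
time_s: 20.83
tcp_pos: [0.4965, 0.253, 0.2178]
tool_rot: [[0.969, 0.248, -0.001], [0.248, -0.969, -0.0], [-0.001, 0.0, -1.0]]
ft_force: [-0.3, -0.5, -0.5]
opening: 0.001
grip_force: 0.0
```

Run:
```python
from h import *; import bed
d=snap("wrist","w11"); f=d["frame"].astype(int); R,x=bed.R,bed.x[:3]
p=R@[0,.054,.060]+x; print("top if home",p, proj(d,[p,R@[0,.054,.075]+x])); go(p[0],p[1],p[2]+.011)
c=proj(d,[p])[0].round().astype(int)
m=(f[...,2]>110)&(f[...,0]<90)&(f[...,2]-f[...,0]>100)
for v in range(c[1]-60,min(c[1]+60,480),4): print(v,''.join('#' if q else '.' for q in m[v,c[0]-60:c[0]+60:2]))
s=snap("side","s11");f=s["frame"].astype(int)
m=(f[...,2]>110)&(f[...,0]<90)&(f[...,2]-f[...,0]>100)&(f[...,1]>60)
for h in(.06,.075): print(h,proj(s,[R@[0,.054,h]+x,R@[0,.054,h-.045]+x]).round(1).tolist())
u,v=proj(s,[R@[0,.054,.06]+x])[0].round().astype(int)
for r in range(v-20,v+22,2): print(r,''.join('#' if q else '.' for q in m[r,u-20:u+20]))
print("u0",u-20)
```

```text
top if home [0.49959185 0.25260109 0.16023371] [[320.36446846 259.47081676]
 [320.4014799  280.03346358]]
t 20.88 dp [0.0029 0.0011 0.0467] angx 0.2508 tcp [0.4965 0.253  0.218 ]
199 ............................................................
203 ..............................###...........................
207 .........................############.......................
211 ........................###############.....................
215 .......................################.....................
219 .......................################.....................
223 .......................################.....................
227 .......................################.....................
231 ...............####....#################....................
235 ...............####....#################....................
239 #....#.........#########################....................
243 ##.....#.......#########################....................
247 ##.....#...............#################....................
251 #......................#################....................
255 ...####
[... 1357 characters left out ...]
..................
182 ............................##..........
184 .............#.#........................
186 ........................................
188 ...................##...................
190 ................######..................
192 ...............#########................
194 ...............##########...............
196 .................#######................
198 ..................#######...............
200 ....................######..............
202 ..................#..######.............
204 ................#.....#.................
206 ........................................
208 ............##..........................
210 ............########....................
u0 218
```

The pin appears to have slid home: the handle top is at row 188 in the side view, where it should be. I'll give it a light press on top with the shut fingertips to make sure.

Emit:
{"fn": "arm_command", "kwargs": {"jaw": [1, 1, 1, 1, 1, 1], "dp": [[0.003, 0.001, 0.01], [0, 0, 0.015], [0, 0, 0.01], [0, 0, 0.004], [0, 0, 0.002], [0, 0, 0]], "spin": [0, 0, 0, 0, 0, 0]}}

```text
time_s: 21.43
tcp_pos: [0.4997, 0.2528, 0.1769]
tool_rot: [[0.969, 0.248, -0.001], [0.248, -0.969, -0.0], [-0.001, 0.0, -1.0]]
ft_force: [-0.7, 0.6, 0.6]
opening: -0.001
grip_force: 0.0
```

Emit:
{"fn": "arm_command", "kwargs": {"jaw": [1, 1, 1, 1], "dp": [[0, 0, 0.002], [0, 0, 0.001], [0, 0, 0.001], [0, 0, 0]], "spin": [0, 0, 0, 0]}}

```text
time_s: 21.77
tcp_pos: [0.4998, 0.2528, 0.1734]
tool_rot: [[0.969, 0.248, 0.0], [0.248, -0.969, 0.0], [0.0, 0.0, -1.0]]
ft_force: [-0.0, 0.8, 0.0]
opening: 0.002
grip_force: 0.2
```

Emit:
{"fn": "arm_command", "kwargs": {"jaw": [1, 1, 1, 1], "dp": [[0, 0, 0.001], [0, 0, 0.001], [0, 0, 0.001], [0, 0, 0]], "spin": [0, 0, 0, 0]}}

```text
time_s: 22.1
tcp_pos: [0.5005, 0.2532, 0.1721]
tool_rot: [[0.969, 0.248, 0.003], [0.248, -0.969, 0.001], [0.003, -0.0, -1.0]]
ft_force: [-2.1, -0.2, 17.1]
opening: 0.006
grip_force: 8.5
```

Firm contact came at the home height. I'll retreat and check both parts.

Emit:
{"fn": "arm_command", "kwargs": {"jaw": [1, 1, 1, 1, 1, 1, 1], "dp": [[0, 0, -0.01], [0, 0, -0.03], [0, 0, -0.03], [-0.01, 0.02, -0.03], [0, 0.02, -0.02], [0, 0, 0], [0, 0, 0]], "spin": [0, 0, 0, 0, 0, 0, 0]}}

```text
time_s: 22.68
tcp_pos: [0.5003, 0.2111, 0.2914]
tool_rot: [[0.969, 0.247, 0.002], [0.247, -0.969, 0.001], [0.002, -0.0, -1.0]]
ft_force: [-0.2, 0.5, -0.4]
opening: -0.001
grip_force: 0.0
```

```bash
python3 chk.py s12
python3 - <<'E'
from h import *; import bed
R,x=bed.R,bed.x[:3]
s=load("s12");f=s["frame"].astype(int)
m=(f[...,2]>110)&(f[...,0]<90)&(f[...,2]-f[...,0]>100)&(f[...,1]>60)
u,v=proj(s,[R@[0,.054,.06]+x])[0].round().astype(int)
for r in range(v-6,v+16,2): print(r,''.join('#' if q else '.' for q in m[r,u-20:u+20]))
a=np.linspace(0,6.283,60);P=np.c_[.011*np.cos(a),.054+.011*np.sin(a),.06+0*a]
for h in (0,.004,.008): print(h,proj(s,(P+[0,0,h])@R.T+x).min(0))
E
```

```text
0 [[233.1, 207.7], [246.1, 193.0], [265.0, 220.0], [278.1, 204.5], [266.3, 222.4], [234.4, 210.1]]
0.005 [[234.2, 206.5], [247.2, 191.8], [266.1, 218.7], [279.2, 203.2], [267.4, 221.1], [235.5, 208.9]]
0.01 [[235.3, 205.3], [248.3, 190.6], [267.2, 217.4], [280.3, 201.9], [268.5, 219.8], [236.6, 207.6]]
left 234 207.5 right 278 207.0 bot 221 266.0
[ 0.82421424 -0.07539939 -0.69670269] 22.7333
184 .............#.#........................
186 ........................................
188 ...................##...................
190 ................######..................
192 ...............#########................
194 ...............##########...............
196 .................#######................
198 ..................#######...............
200 ....................######..............
202 ..................#..######.............
204 ................#.....#.................
0 [233.90790952 186.84427801]
0.004 [233.36373942 185.83918609]
0.008 [232.81759917 184.83046621]
```

Both parts are at their seated positions, so I'm handing in.

```bash
python3 -c "
from workcell import hand_in
print(hand_in())"
```

```text
the job is handed in; nothing more can be done
None
```

The 50 mm saddle is seated over the pipe against the yellow stops and the locking pin is home through both holes; I confirmed both by camera measurement and a light press on the pin, then handed in at about 23 s with no verdict returned.

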